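# Catch the thread of a storage jar's lid, screw it home and pack the jar

## Robot

A 6-joint arm with a two-finger parallel gripper is mounted at the origin on the work surface. World frame = base frame: x ahead of the robot, y to its left, z up, the work surface at z = 0. Lengths are in m, angles in rad, forces in N, time in s.
With the tool pointing down it reaches from about 0.2 to 0.875 m from the base axis. Payload 3.4 kg.
Tool frame: the origin (TCP) lies on the centre line of the jaws, within the pads' length; the fingertips stand 11 mm ahead of it and the grasp point (between the pads) lies 8 mm behind it; z points along the fingers, y is the line along which they close (so a half turn about z gives the same grasp; the last joint's range is limited). The gripper opens to 94 mm and grips with 3 to 60 N. Pads are 16 mm wide; open, the fingers measure 119 mm over their backs; the gripper's body (75 mm by 177 mm) begins 78 mm behind the grasp point.
Start: joints at [1.011, 0.276, 1.505, -0, 1.361, -0.121], TCP at [0.244, 0.521, 0.216] pointing down, gripper open.
Joint ranges: [-2.89, 2.89], [-0.75, 2.08], [0.22, 2.7], [-1.18, 4.32], [0.11, 2.71], [-2.7, 2.7]. Speed limits (rad/s): [2.57, 2.57, 3.14, 3.14, 3.14, 3.14].

## Interface

Orientations are given as a unit quaternion [x, y, z, w].
In Python, from cell import arm gives the robot as it stands. The module is installed in compiled form; this text tells all that it offers.
- The arm moves only by the tool servo_tool, never from a script. Its argument "plan" is a list of rows, each an object of numbers: "dx", "dy", "dz": the shift along the tool's x, y, z in mm; "wx", "wy", "wz": the turn, a rotation vector about the tool's x, y, z in degrees. In form: [{"dx": .., "dy": .., "dz": .., "wx": .., "wy": .., "wz": ..}, ...]. A call has 1 to 12 rows; each row shifts and turns the commanded pose from where the row before left it, along the tool's axes as they then stand; what a row does not reach is not made up. A row lasts 1/8 s, in which the tool goes at most 62.5 mm and 10.7 degrees, less where a joint would pass 70% of its speed; a pose out of reach is approached as far as the arm can. A call is refused whole if a number of a shift passes 62.5 or a number of a turn 10.7, either way. A call with a gripper value outside its range is refused whole. "grip" is the finger opening in mm, from 0 to 94, set as the call begins (left out, the last holds). The fingers move at their own pace and stop on an object; the grip force is fixed at half the most. Time passes only in rows, so rows that do not move let the fingers close. It gives the time, the measured TCP pose, the force, the opening and the grip force at its end, in the units of the state.
- arm.state(): the state, without advancing time (a new reading comes with each control period).
- arm.read_camera(name): name is "scene" or "side" or "wrist"; returns the picture (400x640x3 uint8, red, green, blue); there is no depth.
- arm.camera_info(name): a dict with "fx", "fy", "cx", "cy" (pixels), "camera_from_world" (4x4, takes a point from world to camera coordinates). Camera axes: x right, y down, z forward; pixel columns grow to the right and rows downward; lengths in m; the calibration is good to about 2 mm. A picture is of the moment at which its call begins: read the wrist's pose just before it. camera_info takes no time and is no camera call; for the wrist camera it gives the pose at the moment of the call.
- arm.hand_in(): hands the job in; it is judged then, once.
The state is a dict: "time": time; "joint_positions": joint angles; "dq": joint speeds; "joint_torque": joint torques, N m; "tool_pos": TCP position; "tool_rot": TCP orientation; "wrist_force": force on the tool from outside, world axes, zero at the start; "moment": the same for the moment, N m; "gripper_width": finger opening in m; "gripper_force": force on a finger pad.
Only numpy, scipy, OpenCV 4.12 (cv2) and the standard library are available. Lean on these libraries where they do the work, as an engineer would, in place of code of your own. Each camera call takes 0.05 s, during which the arm holds its last target. There are 200 camera calls.

## Task

The red lid of the square stoneware jar is standing on top of its thread without having caught. Without taking the lid off, turn it back (anticlockwise seen from above) until it drops into the thread, then screw it forward (clockwise) fully home, so that its yellow dot meets the yellow bar on the jar's corner. Then lift the jar by its lid out of the wooden cradle, set it down upright on the cork pad in the free cell of the light-blue basket before letting go, and leave the other pots as they stand.

Things in the scene. Friction and masses are not known exactly. Their poses are not given: they have to be found in the camera images.
- lid: Round red lid with a light wooden knob; loose, about 0.15 kg. Origin: on its axis at the centre of the knob. The knob is an upright cylinder, 40 mm in diameter, 28 mm tall (14 mm above and below the origin), to grip from above on any diameter. Below it a disc, 82 mm in diameter, 6 mm thick, with a skirt that ends 39 mm below the origin. Its +x points to its yellow dot, z up.
- lid_dot (a point): Yellow dot, 8 mm across, on top of the lid's disc, 35 mm from the axis along the lid's +x, 14 mm below the lid's origin. Let A = lid yaw minus jar yaw, growing anticlockwise: at the start A is 0.93 to 1.71. The lid has about 1.5 mm of play sideways and up and down; no spring, only friction resists turning.
- jar: Square cream stoneware jar with blue shoulder, 90 x 90 mm, 62 mm high to the shoulder, with a threaded neck under the lid; loose, about 0.5 kg. Origin: centre of its underside, x and y square to its sides. It stands in the cradle, which lets it turn only a few degrees, its base 8 mm above the table. With the lid home it is 122 mm tall to the top of the knob and hangs safely from the lid.
- jar_neck (a point): Centre of the jar's rim, 88 mm above its base. At the start the lid stands on a level ridge of the thread, its origin 120.5 mm above the jar's base; clockwise it only meets a stop. Anticlockwise, once A passes about 1.92, the lid, if let go, falls 9.5 mm into the thread (origin 111 mm above the base). Anticlockwise stop: A = 2.20.
- jar_home (a point): Where the dot's centre lies when the lid is home (A = 0.785): 35 mm from the jar's axis on the diagonal between its +x and +y, 94 mm above its base. A yellow bar on that corner of the shoulder, 43 to 55 mm from the axis, points at it. From the drop the lid screws clockwise to a stop there, sinking 3 mm (origin then 108 mm above the base).
- cradle: Fixed wooden cradle, 114 x 114 mm outside, 30 mm high, open above; its recess, 94 mm square with the floor 8 mm above the table, holds the jar with 2 mm of play a side. Origin: centre of its underside on the table; x and y square to its sides.
- basket: Fixed light-blue plastic basket, 266 x 266 mm outside, walls 60 mm high, floor 5 mm thick, with 50 mm high cardboard partitions making four cells, each 126 mm square, centred 65 mm either way from the middle along its x and y. Origin: centre of its underside on the table; x and y square to its sides. It and the cradle stand on opposite sides of the robot, either way round.
- pad: Fixed cork pad, 104 x 104 x 4 mm, lying on the floor of the one free cell. Origin: centre of its underside (5 mm above the table, its top 9 mm above the table); axes as the basket's.
- pot_red: Open red-rimmed cream plant pot, 82 mm across, 58 mm tall, 0.16 kg, loose, standing in another cell of the basket. Origin: centre of its underside. To be left alone.
- pot_blue: Open blue-rimmed cream plant pot, 82 mm across, 58 mm tall, 0.16 kg, loose, standing in another cell of the basket. Origin: centre of its underside. To be left alone.
- pot_teal: Open teal plant pot, 82 mm across, 58 mm tall, 0.16 kg, loose, standing in another cell of the basket. Origin: centre of its underside. To be left alone.
There are look-alikes about, which are no part of the job. What is shaped like the jar but orange is not meant.

How it is judged:
On the way, in this order (a step that is already met when the one before it is completed fails the run):
1. the lid has been turned back and has dropped into the thread (at least 6 mm lower on the jar, dot still more than 25 mm from home) (z of lid in the frame of jar below 0.1145 m and distance between lid_dot and jar_home above 0.025 m), for 0.1 s.
2. the lid is screwed fully home (dot within 7 mm of its home point, lid within 3 mm of its lowest) (distance between lid_dot and jar_home below 0.007 m and z of lid in the frame of jar below 0.111 m), for 0.2 s.
3. the jar hangs from its closed lid, clear of the cradle (all of step 2 and height (world z) of jar above 0.045 m and contact force between the fingers and lid above 0.5 N), for 0.1 s.
4. the jar stands on the cork pad, upright, while the lid is still held (horizontal distance between jar and pad below 0.022 m and z of jar in the frame of pad below 0.008 m and angle between jar's own z axis and vertical below 0.06 rad and contact force between the fingers and lid above 0.5 N), for 0.1 s.
At the end, for the whole second after the job is handed in: Jar at rest, upright (0.06 rad) on the pad: axis within 22 mm of the pad's centre, base within 4 mm of its top; lid screwed home: dot within 7 mm of its home point, lid within 3 mm of its lowest. Other pots undisturbed (within 25 mm, upright) (all of step 2 and horizontal distance between jar and pad below 0.022 m and z of jar in the frame of pad below 0.008 m and angle between jar's own z axis and vertical below 0.06 rad and linear speed of each of jar, lid below 0.02 m/s); the robot touches nothing.
It fails at once if the lid is lifted off the jar's thread (more than 8 mm above where it stood on the jar) (z of lid in the frame of jar above 0.1285 m).
It fails at once if the jar is tipped by more than 0.35 rad (angle between jar's own z axis and vertical above 0.35 rad).
It fails at once if the red-rimmed cream pot is tipped or moved by more than 25 mm (distance of pot_red from where it was at the start of the episode above 0.025 m or angle between pot_red's own z axis and vertical above 0.4 rad).
It fails at once if the blue-rimmed cream pot is tipped or moved by more than 25 mm (distance of pot_blue from where it was at the start of the episode above 0.025 m or angle between pot_blue's own z axis and vertical above 0.4 rad).
It fails at once if the teal pot is tipped or moved by more than 25 mm (distance of pot_teal from where it was at the start of the episode above 0.025 m or angle between pot_teal's own z axis and vertical above 0.4 rad).
It also fails if it takes over 45 s, if anything falls off the work surface, if the arm or the gripper's body presses on something with over 40 N, if the wrist force passes 120 N, or if a joint passes its speed limit or range.

## Working session

There is one attempt and no reset: what is moved stays moved. The work goes in short steps, Python scripts to look and compute and a tool call to move; the robot and the scene stay as the last step left them, time stands still between calls to the robot, and variables do not carry over. Pictures are saved under pics/ and viewed, at most 10 in all, crops included, and the job is handed in when it is done.

Besides the shell and the picture viewer there is one more tool, called after "Request:" by a JSON object that holds its "op" and its "data". servo_tool: Moves the arm, as the interface text tells. Its arguments: {"type":"object","properties":{"plan":{"type":"array","items":{"type":"object","properties":{"dx":{"type":"number"},"dy":{"type":"number"},"dz":{"type":"number"},"wx":{"type":"number"},"wy":{"type":"number"},"wz":{"type":"number"}}}},"grip":{"type":"number"}},"required":["plan"]}

```bash
mkdir -p pics; cat > h.py <<'E'
from cell import arm
import numpy as np, cv2
from scipy.spatial.transform import Rotation as R
def shot(n,f):
    info=arm.camera_info(n); im=arm.read_camera(n); cv2.imwrite('pics/'+f+'.png',im[:,:,::-1]); np.save('pics/'+f+'.npy',info,allow_pickle=True); return im,info
def load(f): return cv2.imread('pics/'+f+'.png')[:,:,::-1], np.load('pics/'+f+'.npy',allow_pickle=True).item()
def ray(info,u,v,z):
    T=np.array(info['camera_from_world']);Rm=T[:3,:3];c=-Rm.T@T[:3,3]
    d=Rm.T@np.array([(u-info['cx'])/info['fx'],(v-info['cy'])/info['fy'],1]); return c+d*(z-c[2])/d[2]
def proj(info,p):
    T=np.array(info['camera_from_world']);q=T[:3,:3]@np.array(p)+T[:3,3]
    return np.array([info['fx']*q[0]/q[2]+info['cx'],info['fy']*q[1]/q[2]+info['cy']])
E
python3 - <<'E'
from h import *
a=[shot(n,n+'0') for n in ('scene','side','wrist')]
for x in a: print(np.linalg.inv(x[1]['camera_from_world'])[:3].round(3).tolist(),x[1]['fx'])
im=np.vstack([a[0][0],a[1][0]]); cv2.imwrite('pics/both.png',cv2.resize(im,(480,600))[:,:,::-1])
print(arm.state())
E
```

```text
[[0.281, 0.635, -0.719, 1.19], [0.96, -0.184, 0.213, -0.215], [0.003, -0.75, -0.661, 0.719]] 455.58741985582157
[[0.804, -0.433, 0.407, 0.139], [-0.594, -0.589, 0.547, -0.56], [0.003, -0.682, -0.731, 0.819]] 401.3159642387916
[[0.424, 0.879, 0.219, 0.181], [0.906, -0.411, -0.104, 0.55], [-0.002, 0.242, -0.97, 0.383]] 310.5484622788883
{'time': 0.15, 'joint_positions': array([ 1.01102349e+00,  2.76425629e-01,  1.50578619e+00, -1.75651252e-05,
        1.36070362e+00, -1.21006945e-01]), 'dq': array([-1.91284405e-04, -1.91722682e-03, -4.35156806e-03, -6.47142111e-04,
       -8.73959399e-05, -5.93611347e-04]), 'joint_torque': array([ 1.56884180e-03, -4.04928660e+01, -2.37431914e+01,  7.00493879e-02,
        3.15686222e-02, -1.04908672e-04]), 'tool_pos': array([0.24407896, 0.52019463, 0.21583956]), 'tool_rot': array([ 2.17625560e-01,  9.76032109e-01, -6.26310471e-04, -2.12712916e-04]), 'wrist_force': array([ 0.13579092, -0.515691  , -0.24744562]), 'moment': array([0.00970193, 0.00052541, 0.01287725]), 'gripper_force': 0.0, 'gripper_width': 0.09402500878684901}
```

View pics/scene0.png

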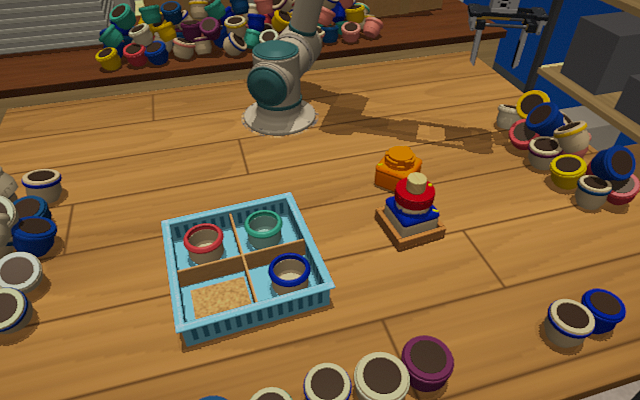

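View pics/side0.png

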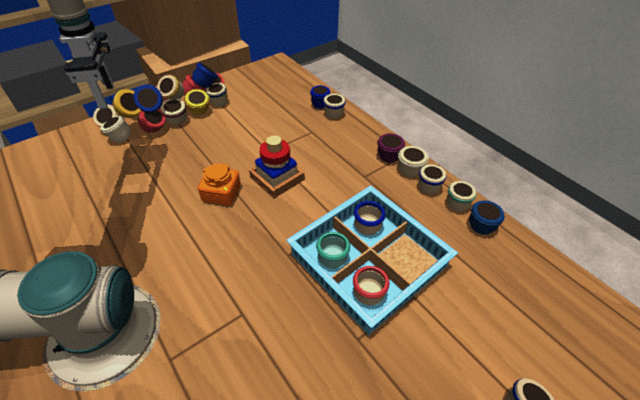

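View pics/wrist0.png

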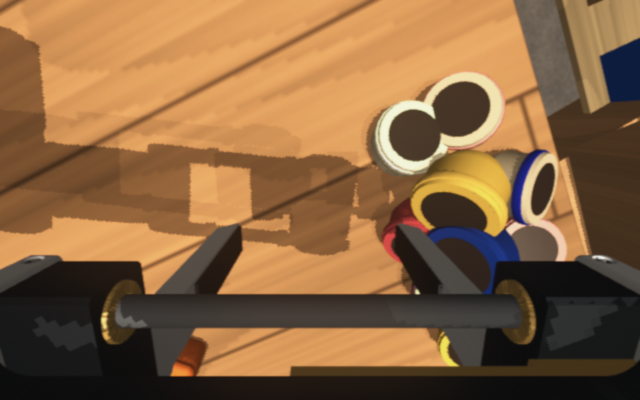

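The scene picture shows the red-lidded jar in its cradle at about (415,205), and the orange look-alike without a red lid at (400,168). In the side picture they are at (274,160) and (219,184). The pad is at (222,300) in scene and (408,258) in side. I take the cream/blue jar with the red lid and knob, and will confirm it in a crop.

```bash
python3 - <<'E'
from h import *
s,si=load('scene0');d,di=load('side0')
a=cv2.resize(s[165:255,365:455],(540,540),interpolation=cv2.INTER_CUBIC)[:,:400]
a=cv2.resize(s[165:250,365:450],(400,400),interpolation=cv2.INTER_CUBIC)
b=cv2.resize(d[125:200,240:315],(400,400),interpolation=cv2.INTER_CUBIC)
cv2.imwrite('pics/crop.png',np.hstack([a,b])[:,:,::-1])
def comp(im,lo,hi,box):
    h=cv2.cvtColor(np.ascontiguousarray(im),cv2.COLOR_RGB2HSV); m=cv2.inRange(h,lo,hi)
    k=np.zeros_like(m);x0,y0,x1,y1=box;k[y0:y1,x0:x1]=m[y0:y1,x0:x1];return k
# pad by cork region: min area rect
for n,im,i,box in(('scene',s,si,(180,270,262,325)),('side',d,di,(378,225,446,290))):
    h=cv2.cvtColor(np.ascontiguousarray(im),cv2.COLOR_RGB2HSV)
    # rays of whole basket: light blue outer
    m=cv2.inRange(h,(85,60,120),(105,255,255)); 
    nn,l,st,c=cv2.connectedComponentsWithStats(m); j=1+np.argmax(st[1:,4]); print(n,'basket',st[j])
    q=np.argwhere(l==j)[:,::-1]
    P=np.array([ray(i,u,v,0.06)[:2] for u,v in q]);r=cv2.minAreaRect((P*1000).astype(np.float32));print(r)
    # pots' rims at z .058
    for nm,lo,hi in(('teal',(75,100,60),(88,255,200)),):
        pass
    m=cv2.inRange(h,(0,150,90),(6,255,255));nn,l,st,c=cv2.connectedComponentsWithStats(m)
    for k in range(1,nn):
        if st[k,4]>100: print('red',st[k],c[k].round(1),ray(i,*c[k],0.1085).round(3))
E
```

```text
scene basket [ 161  192  174  141 4458]
((572.7808837890625, -196.63873291015625), (282.0751037597656, 280.83673095703125), 3.3703231811523438)
red [123  43  22  15 127] [133.4  51.2] [-0.342 -0.4    0.109]
red [509 119  22  28 165] [517.3 135.1] [0.426 0.503 0.109]
red [184 224  39  30 336] [203.3 239.6] [ 0.569 -0.261  0.109]
side basket [ 287  186  171  142 3527]
((569.772705078125, -197.97483825683594), (282.72119140625, 282.20233154296875), 3.3969690799713135)
```

View pics/crop.png

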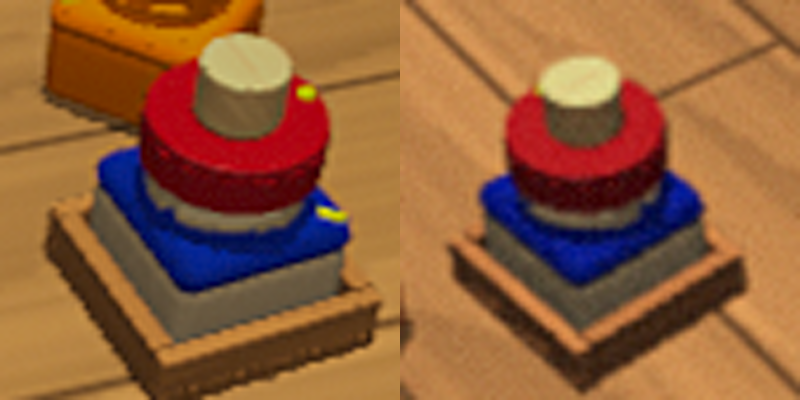

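The crop confirms it: cream jar, blue shoulder, red lid and knob in the cradle. In the scene picture the knob top is at (417,178), the dot at (430,184.5) and the bar at (435.5,210.5). In the side picture the knob top is at (273.7,140). Next I compute positions and the move to hover above.

```bash
python3 - <<'E'
from h import *
_,s=load('scene0');_,d=load('side0')
k1=ray(s,417.1,178.2,.1425);k2=ray(d,273.75,140,.1425);print('knob',k1,k2)
dot=ray(s,430.2,184.5,.1145);bar=ray(s,435.5,210.5,.070);print(dot,bar)
c=(k1+k2)[:2]/2
ang=lambda p:np.degrees(np.arctan2(*(p[:2]-c)[::-1]))
print('dot ang',ang(dot),np.hypot(*(dot[:2]-c)),'bar',ang(bar),np.hypot(*(bar[:2]-c)))
S=arm.state();Rm=R.from_quat(S['tool_rot']).as_matrix();print(Rm.round(3));
print('move',Rm.T@(np.array([c[0],c[1],.27])-S['tool_pos'])*1000)
E
```

```text
knob [0.54989814 0.17336129 0.1425    ] [0.5466037  0.17084722 0.1425    ]
[0.54578679 0.20952961 0.1145    ] [0.58002165 0.21261674 0.07      ]
dot ang 93.76698478582294 0.037506382035778274 bar 51.89572078233967 0.051484369132407955
[[-0.905  0.425 -0.001]
 [ 0.425  0.905 -0.001]
 [ 0.    -0.001 -1.   ]]
move [-423.2280179  -185.97162174  -53.97626289]
```

Request:
{"op": "servo_tool", "data": {"plan": [{"dx": -35.3, "dy": -15.5, "dz": -4.5}, {"dx": -35.3, "dy": -15.5, "dz": -4.5}, {"dx": -35.3, "dy": -15.5, "dz": -4.5}, {"dx": -35.3, "dy": -15.5, "dz": -4.5}, {"dx": -35.3, "dy": -15.5, "dz": -4.5}, {"dx": -35.3, "dy": -15.5, "dz": -4.5}, {"dx": -35.3, "dy": -15.5, "dz": -4.5}, {"dx": -35.3, "dy": -15.5, "dz": -4.5}, {"dx": -35.3, "dy": -15.5, "dz": -4.5}, {"dx": -35.3, "dy": -15.5, "dz": -4.5}, {"dx": -35.3, "dy": -15.5, "dz": -4.5}, {"dx": -35.3, "dy": -15.5, "dz": -4.5}], "grip": 94}}

```text
invalid input
```

```bash
python3 - <<'E'
from h import *
w,i=shot('wrist','w1')
S=arm.state();print(S['tool_pos'],S['joint_positions'].round(3),S['time'],R.from_quat(S['tool_rot']).as_matrix().round(3).tolist())
print('lid proj',proj(i,[.548,.172,.1425]),proj(i,[.548,.172,.1145]))
E
```

```text
[0.24414578 0.52028186 0.21596935] [ 1.011  0.276  1.506  0.     1.361 -0.121] 0.2 [[-0.905, 0.425, -0.001], [0.425, 0.905, -0.001], [0.0, -0.001, -1.0]]
lid proj [153.86511989 566.65939717] [165.62348729 534.74635297]
```

View pics/w1.png

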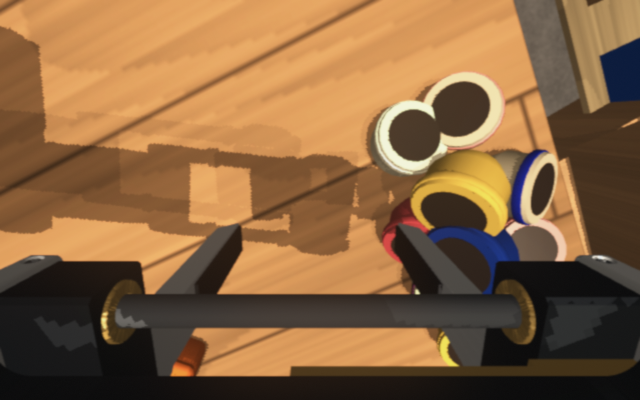

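The picture is the same view as before, because the move was refused. I retry with all fields given.

Request:
{"op": "servo_tool", "data": {"plan": [{"dx": -35.3, "dy": -15.5, "dz": -4.5, "wx": 0, "wy": 0, "wz": 0}, {"dx": -35.3, "dy": -15.5, "dz": -4.5, "wx": 0, "wy": 0, "wz": 0}, {"dx": -35.3, "dy": -15.5, "dz": -4.5, "wx": 0, "wy": 0, "wz": 0}, {"dx": -35.3, "dy": -15.5, "dz": -4.5, "wx": 0, "wy": 0, "wz": 0}, {"dx": -35.3, "dy": -15.5, "dz": -4.5, "wx": 0, "wy": 0, "wz": 0}, {"dx": -35.3, "dy": -15.5, "dz": -4.5, "wx": 0, "wy": 0, "wz": 0}, {"dx": -35.3, "dy": -15.5, "dz": -4.5, "wx": 0, "wy": 0, "wz": 0}, {"dx": -35.3, "dy": -15.5, "dz": -4.5, "wx": 0, "wy": 0, "wz": 0}, {"dx": -35.3, "dy": -15.5, "dz": -4.5, "wx": 0, "wy": 0, "wz": 0}, {"dx": -35.3, "dy": -15.5, "dz": -4.5, "wx": 0, "wy": 0, "wz": 0}, {"dx": -35.3, "dy": -15.5, "dz": -4.5, "wx": 0, "wy": 0, "wz": 0}, {"dx": -35.3, "dy": -15.5, "dz": -4.5, "wx": 0, "wy": 0, "wz": 0}]}}

```text
time: 1.7
tool_pos: [0.5494, 0.1712, 0.2704]
tool_rot: [0.218, 0.976, 0.0, -0.0]
wrist_force: [0.5, 0.6, 0.5]
gripper_width: 0.094
gripper_force: 0.0
```

```bash
python3 - <<'E'
from h import *
w,i=shot('wrist','w2')
S=arm.state();print(S['tool_pos'],S['joint_positions'].round(3),S['time'])
print('lid proj',proj(i,[.548,.172,.1425]),proj(i,[.548,.172,.1145]))
E
```

```text
[0.55327636 0.16730431 0.27063434] [ 0.176  0.254  1.402 -0.005  1.482 -0.952] 1.75
lid proj [318.0022417  192.32081398] [318.00792761 186.35942178]
```

View pics/w2.png

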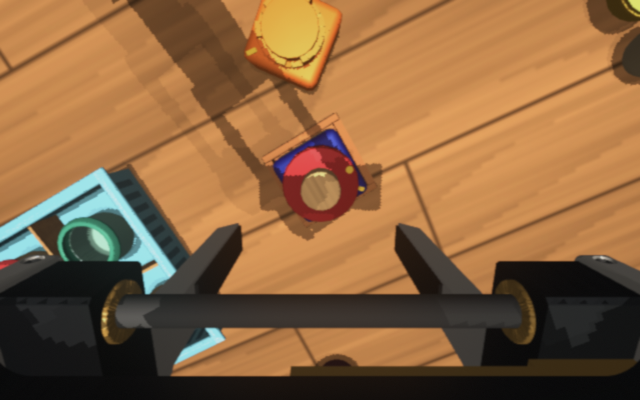

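The wrist view shows the knob at about (321,191), the dot at (349,170), the bar at (361,188) and the orange look-alike at (292,35). I measure again now that the arm has settled.

```bash
cat > m.py <<'E'
from h import *
def meas(f,lz=.1285,jz=.008):
    w,i=shot('wrist',f); S=arm.state();hsv=cv2.cvtColor(np.ascontiguousarray(w),cv2.COLOR_RGB2HSV)
    c0=proj(i,[.549,.172,lz]); yy,xx=np.mgrid[:400,:640]; near=np.hypot(xx-c0[0],yy-c0[1])<75
    red=((cv2.inRange(hsv,(0,150,60),(8,255,255))|cv2.inRange(hsv,(168,150,60),(180,255,255)))>0)&near
    q=np.argwhere(red)[:,::-1].astype(np.int32); hull=cv2.convexHull(q)[:,0]
    # far rim (top of image side) and near both at disc-top height: fit ellipse via circle on plane
    P=np.array([ray(i,u,v,lz-.014)[:2] for u,v in hull]);(cx,cy),r=cv2.minEnclosingCircle((P*1000).astype(np.float32))
    print('disc',cx,cy,r)
    yel=((cv2.inRange(hsv,(22,170,100),(35,255,255)))>0)&near
    n,l,st,c=cv2.connectedComponentsWithStats(yel.astype(np.uint8))
    for k in range(1,n):
        if st[k,4]>3: print('yellow',st[k,4],c[k].round(1),'asdot',ray(i,*c[k],lz-.014)[:2].round(4),'asbar',ray(i,*c[k],jz+.062)[:2].round(4))
    tan=(cv2.inRange(hsv,(10,40,80),(28,150,255))>0)&near&(np.hypot(xx-c0[0],yy-c0[1])<26)
    n,l,st,c=cv2.connectedComponentsWithStats(tan.astype(np.uint8));k=1+np.argmax(st[1:,4]);print('knob',st[k],c[k],ray(i,*c[k],lz+.014)[:2])
    print(S['tool_pos'],S['time'],S['joint_positions'][5]); return S,i
E
python3 - <<'E'
from m import *
meas('w3')
E
```

```text
disc 547.0399780273438 174.17721557617188 41.1521110534668
yellow 13 [351.6 162.5] asdot [0.5445 0.2101] asbar [0.5521 0.2117]
yellow 9 [363.3 182.9] asdot [0.5697 0.2126] asbar [0.5808 0.2146]
knob [ 303  163   40   42 1304] [322.31365031 183.5797546 ] [0.54640402 0.17510161]
[0.55131541 0.16940723 0.2702785 ] 1.8 -0.9494046251374555
```

Request:
{"op": "servo_tool", "data": {"plan": [{"dx": 1.3, "dy": 0.7, "dz": 20, "wx": 0, "wy": 0, "wz": 0}, {"dx": 1.3, "dy": 0.7, "dz": 20, "wx": 0, "wy": 0, "wz": 0}, {"dx": 0, "dy": 0, "dz": 20, "wx": 0, "wy": 0, "wz": 0}, {"dx": 0, "dy": 0, "dz": 20, "wx": 0, "wy": 0, "wz": 0}, {"dx": 0, "dy": 0, "dz": 20, "wx": 0, "wy": 0, "wz": 0}, {"dx": 0, "dy": 0, "dz": 15, "wx": 0, "wy": 0, "wz": 0}, {"dx": 0, "dy": 0, "dz": 10, "wx": 0, "wy": 0, "wz": 0}, {"dx": 0, "dy": 0, "dz": 7, "wx": 0, "wy": 0, "wz": 0}, {"dx": 0, "dy": 0, "dz": 5, "wx": 0, "wy": 0, "wz": 0}, {"dx": 0, "dy": 0, "dz": 3, "wx": 0, "wy": 0, "wz": 0}, {"dx": 0, "dy": 0, "dz": 0, "wx": 0, "wy": 0, "wz": 0}, {"dx": 0, "dy": 0, "dz": 0, "wx": 0, "wy": 0, "wz": 0}]}}

```text
time: 3.3
tool_pos: [0.5473, 0.1746, 0.1308]
tool_rot: [0.218, 0.976, 0.0, 0.0]
wrist_force: [0.2, -0.3, -0.5]
gripper_width: 0.094
gripper_force: 0.0
```

Request:
{"op": "servo_tool", "data": {"plan": [{"dx": 0, "dy": 0, "dz": 2, "wx": 0, "wy": 0, "wz": 0}, {"dx": 0, "dy": 0, "dz": 0, "wx": 0, "wy": 0, "wz": 0}, {"dx": 0, "dy": 0, "dz": 0, "wx": 0, "wy": 0, "wz": 0}, {"dx": 0, "dy": 0, "dz": 0, "wx": 0, "wy": 0, "wz": 0}, {"dx": 0, "dy": 0, "dz": 0, "wx": 0, "wy": 0, "wz": 0}, {"dx": 0, "dy": 0, "dz": 0, "wx": 0, "wy": 0, "wz": 0}], "grip": 0}}

```text
time: 4.05
tool_pos: [0.547, 0.1746, 0.1285]
tool_rot: [0.218, 0.976, 0.0, 0.0]
wrist_force: [1.2, -0.2, 1.0]
gripper_width: 0.0397
gripper_force: 30.0
```

Request:
{"op": "servo_tool", "data": {"plan": [{"dx": 0, "dy": 0, "dz": 0, "wx": 0, "wy": 0, "wz": -6}, {"dx": 0, "dy": 0, "dz": 0, "wx": 0, "wy": 0, "wz": -6}, {"dx": 0, "dy": 0, "dz": 0, "wx": 0, "wy": 0, "wz": -6}, {"dx": 0, "dy": 0, "dz": 0, "wx": 0, "wy": 0, "wz": -6}, {"dx": 0, "dy": 0, "dz": 0, "wx": 0, "wy": 0, "wz": -5}, {"dx": 0, "dy": 0, "dz": 0, "wx": 0, "wy": 0, "wz": -4}, {"dx": 0, "dy": 0, "dz": 0, "wx": 0, "wy": 0, "wz": 0}, {"dx": 0, "dy": 0, "dz": 0, "wx": 0, "wy": 0, "wz": 0}]}}

```text
time: 5.05
tool_pos: [0.5469, 0.1746, 0.1283]
tool_rot: [-0.068, 0.998, 0.0, -0.0]
wrist_force: [-0.1, -0.0, -1.1]
gripper_width: 0.0396
gripper_force: 30.0
```

```bash
python3 - <<'E'
from h import *
S=arm.state();print(S['joint_positions'][5],S['moment'],R.from_quat(S['tool_rot']).as_matrix().round(3).tolist())
shot('scene','sc2')
E
```

```text
-1.5192854375357174 [0.01439564 0.03774956 0.0419619 ] [[-0.991, -0.136, -0.0], [-0.136, 0.991, 0.0], [0.0, 0.0, -1.0]]
```

Request:
{"op": "servo_tool", "data": {"plan": [{"dx": 0, "dy": 0, "dz": 0, "wx": 0, "wy": 0, "wz": 0}, {"dx": 0, "dy": 0, "dz": 0, "wx": 0, "wy": 0, "wz": 0}, {"dx": 0, "dy": 0, "dz": 0, "wx": 0, "wy": 0, "wz": 0}, {"dx": 0, "dy": 0, "dz": 0, "wx": 0, "wy": 0, "wz": 0}], "grip": 70}}

```text
time: 5.6
tool_pos: [0.5471, 0.1746, 0.1286]
tool_rot: [-0.069, 0.998, 0.0, 0.0]
wrist_force: [0.1, 0.1, -0.3]
gripper_width: 0.0697
gripper_force: 0.0
```

```bash
python3 - <<'E'
from h import *
a,i=shot('side','sd3'); b,j=shot('scene','sc3'); w,_=shot('wrist','w4')
p=np.hstack([cv2.resize(a[125:200,240:315],(400,300)),cv2.resize(b[165:250,365:450],(400,300))])
cv2.imwrite('pics/c3.png',np.vstack([p,np.hstack([cv2.resize(w[100:400,120:520],(400,300)),cv2.resize(load('side0')[0][125:200,240:315],(400,300))])])[:,:,::-1])
E
```

```text
(no output)
```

View pics/c3.png

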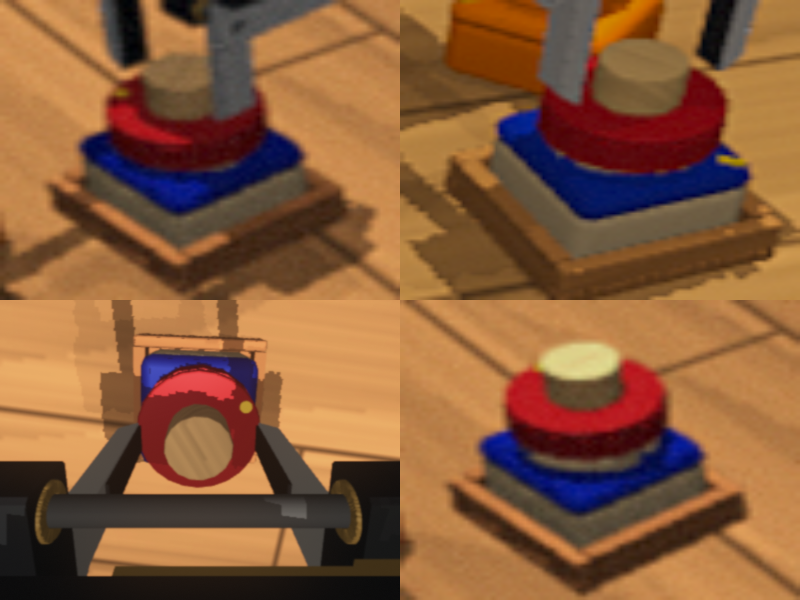

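The lid has clearly dropped into the thread: the skirt is now near the shoulder, and the dot is at wrist (365,207). Next I follow it down and regrip.

Request:
{"op": "servo_tool", "data": {"plan": [{"dx": 0, "dy": 0, "dz": 4, "wx": 0, "wy": 0, "wz": 0}, {"dx": 0, "dy": 0, "dz": 3.5, "wx": 0, "wy": 0, "wz": 0}, {"dx": 0, "dy": 0, "dz": 1.5, "wx": 0, "wy": 0, "wz": 0}, {"dx": 0, "dy": 0, "dz": 0, "wx": 0, "wy": 0, "wz": 0}]}}

```text
time: 6.25
tool_pos: [0.5469, 0.1746, 0.1192]
tool_rot: [-0.069, 0.998, 0.0, -0.0]
wrist_force: [-0.1, -0.7, -0.1]
gripper_width: 0.07
gripper_force: 0.0
```

Request:
{"op": "servo_tool", "data": {"plan": [{"dx": 0, "dy": 0, "dz": 0, "wx": 0, "wy": 0, "wz": 0}, {"dx": 0, "dy": 0, "dz": 0, "wx": 0, "wy": 0, "wz": 0}, {"dx": 0, "dy": 0, "dz": 0, "wx": 0, "wy": 0, "wz": 0}, {"dx": 0, "dy": 0, "dz": 0, "wx": 0, "wy": 0, "wz": 0}], "grip": 0}}

```text
time: 6.75
tool_pos: [0.547, 0.1746, 0.1196]
tool_rot: [-0.069, 0.998, 0.0, 0.0]
wrist_force: [1.5, 0.9, -0.3]
gripper_width: 0.0391
gripper_force: 30.0
```

Request:
{"op": "servo_tool", "data": {"plan": [{"dx": 0, "dy": 0, "dz": 0.3, "wx": 0, "wy": 0, "wz": 7}, {"dx": 0, "dy": 0, "dz": 0.3, "wx": 0, "wy": 0, "wz": 7}, {"dx": 0, "dy": 0, "dz": 0.3, "wx": 0, "wy": 0, "wz": 7}, {"dx": 0, "dy": 0, "dz": 0.3, "wx": 0, "wy": 0, "wz": 7}, {"dx": 0, "dy": 0, "dz": 0.3, "wx": 0, "wy": 0, "wz": 7}, {"dx": 0, "dy": 0, "dz": 0.3, "wx": 0, "wy": 0, "wz": 7}, {"dx": 0, "dy": 0, "dz": 0.3, "wx": 0, "wy": 0, "wz": 7}, {"dx": 0, "dy": 0, "dz": 0.3, "wx": 0, "wy": 0, "wz": 7}, {"dx": 0, "dy": 0, "dz": 0.3, "wx": 0, "wy": 0, "wz": 7}, {"dx": 0, "dy": 0, "dz": 0.3, "wx": 0, "wy": 0, "wz": 5}, {"dx": 0, "dy": 0, "dz": 0, "wx": 0, "wy": 0, "wz": 0}]}}

```text
time: 8.12
tool_pos: [0.547, 0.1746, 0.1166]
tool_rot: [0.501, 0.866, 0.0, 0.0]
wrist_force: [-0.1, -0.3, 0.5]
gripper_width: 0.0397
gripper_force: 30.0
```

```bash
python3 - <<'E'
from h import *
S=arm.state();print(S['joint_positions'][5],S['moment'],S['wrist_force'],S['tool_pos'],R.from_quat(S['tool_rot']).as_matrix().round(3).tolist())
E
```

```text
-0.33440994069959307 [ 0.02298469  0.08058633 -0.0580049 ] [-0.09452808 -0.25635206  0.4918395 ] [0.54703198 0.17463491 0.11656053] [[-0.499, 0.867, 0.0], [0.867, 0.499, 0.0], [0.0, 0.0, -1.0]]
```

Request:
{"op": "servo_tool", "data": {"plan": [{"dx": 0, "dy": 0, "dz": 0.2, "wx": 0, "wy": 0, "wz": 3}, {"dx": 0, "dy": 0, "dz": 0, "wx": 0, "wy": 0, "wz": 3}, {"dx": 0, "dy": 0, "dz": 0, "wx": 0, "wy": 0, "wz": 2}, {"dx": 0, "dy": 0, "dz": 0, "wx": 0, "wy": 0, "wz": 0}]}}

```text
time: 8.62
tool_pos: [0.5474, 0.1745, 0.1166]
tool_rot: [0.56, 0.829, 0.0, 0.0]
wrist_force: [0.9, -0.9, 1.6]
gripper_width: 0.0392
gripper_force: 30.0
```

```bash
python3 - <<'E'
from h import *
S=arm.state();print(S['moment'])
E
```

```text
[-0.20425482  0.02151703  0.06534569]
```

Request:
{"op": "servo_tool", "data": {"plan": [{"dx": 0, "dy": 0, "dz": 0, "wx": 0, "wy": 0, "wz": 2}, {"dx": 0, "dy": 0, "dz": 0, "wx": 0, "wy": 0, "wz": 1}, {"dx": 0, "dy": 0, "dz": 0, "wx": 0, "wy": 0, "wz": 0}]}}

```text
time: 9.0
tool_pos: [0.5473, 0.1747, 0.1165]
tool_rot: [0.582, 0.813, 0.0, 0.0]
wrist_force: [-0.0, -0.4, 2.5]
gripper_width: 0.0394
gripper_force: 30.0
```

```bash
python3 - <<'E'
from h import *
S=arm.state();print(S['moment'],S['joint_positions'][5])
w,i=shot('wrist','w5');b,j=shot('scene','sc5')
cv2.imwrite('pics/c5.png',np.hstack([cv2.resize(b[165:250,365:450],(400,400)),cv2.resize(w[100:400,170:470],(400,400))])[:,:,::-1])
E
```

```text
[-0.13528855  0.00448083  0.18638386] -0.14142832455803417
```

View pics/c5.png

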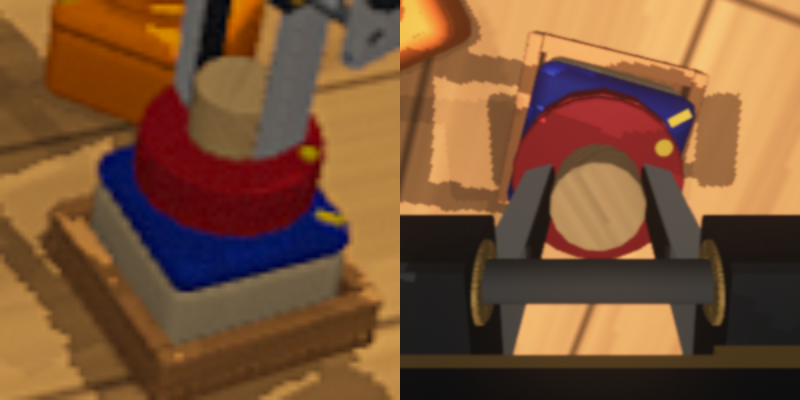

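The dot at wrist (368,211) now sits close to the bar at (380,188.5). I check the angle numerically.

```bash
python3 - <<'E'
from h import *
w,i=load('w5')
hsv=cv2.cvtColor(np.ascontiguousarray(w),cv2.COLOR_RGB2HSV);m=cv2.inRange(hsv,(20,140,90),(35,255,255));m[:,:340]=0;m[:,410:]=0;m[:150]=0;m[240:]=0
n,l,st,c=cv2.connectedComponentsWithStats(m);c0=np.array([.5472,.1746])
for k in range(1,n):
    if st[k,4]>8:
        for z in(.102,.070):
            p=ray(i,*c[k],z)[:2]-c0;print(c[k],st[k,4],z,np.degrees(np.arctan2(p[1],p[0])).round(1),np.hypot(*p).round(4))
E
```

```text
[379.74358974 188.07692308] 117 0.102 58.4 0.0482
[379.74358974 188.07692308] 117 0.07 47.3 0.0497
[367.42727273 210.42727273] 110 0.102 47.7 0.0347
[367.42727273 210.42727273] 110 0.07 30.4 0.0364
```

Dot and bar agree within 1°. Now I lift.

Request:
{"op": "servo_tool", "data": {"plan": [{"dx": 0, "dy": 0, "dz": -4, "wx": 0, "wy": 0, "wz": 0}, {"dx": 0, "dy": 0, "dz": -8, "wx": 0, "wy": 0, "wz": 0}, {"dx": 0, "dy": 0, "dz": -12, "wx": 0, "wy": 0, "wz": 0}, {"dx": 0, "dy": 0, "dz": -16, "wx": 0, "wy": 0, "wz": 0}, {"dx": 0, "dy": 0, "dz": -20, "wx": 0, "wy": 0, "wz": 0}, {"dx": 0, "dy": 0, "dz": -20, "wx": 0, "wy": 0, "wz": 0}, {"dx": 0, "dy": 0, "dz": -20, "wx": 0, "wy": 0, "wz": 0}, {"dx": 0, "dy": 0, "dz": -10, "wx": 0, "wy": 0, "wz": 0}, {"dx": 0, "dy": 0, "dz": 0, "wx": 0, "wy": 0, "wz": 0}]}}

```text
time: 10.22
tool_pos: [0.5469, 0.1747, 0.2272]
tool_rot: [0.582, 0.813, 0.0, 0.0]
wrist_force: [0.2, -0.5, -7.4]
gripper_width: 0.0393
gripper_force: 30.0
```

```bash
python3 - <<'E'
from h import *
S=arm.state();Rm=R.from_quat(S['tool_rot']).as_matrix();print(Rm.round(3),S['tool_pos'],S['wrist_force'],S['joint_positions'])
w,i=shot('wrist','w6')
print((Rm.T@(np.array([.60,-.03,.225])-S['tool_pos'])*1000).round(1))
for n in('scene','side'):
    im,i=load(n+'0');h=cv2.cvtColor(np.ascontiguousarray(im),cv2.COLOR_RGB2HSV)
    print(n,h[300 if n=='scene' else 258,222 if n=='scene' else 408],proj(i,[.636,-.258,.009]))
    for dx,dy in((1,1),(1,-1),(-1,-1),(-1,1)):
        p=np.array([.567,-.197])+np.array([[.998,-.059],[.059,.998]])@np.array([dx,dy])*.133
        print(proj(i,[*p,.06]).round(0))
E
```

```text
[[-0.323  0.946  0.001]
 [ 0.946  0.323  0.   ]
 [ 0.     0.001 -1.   ]] [0.54690777 0.17469728 0.22715597] [ 0.17047835 -0.53728474 -7.40617666] [ 1.87833107e-01  2.68328625e-01  1.48907292e+00  2.68770053e-04
  1.38319073e+00 -1.41327114e-01]
[-210.9  -15.9    2.1]
scene [ 17 143 187] [217.42065142 300.58389803]
[329. 282.]
[179. 325.]
[164. 221.]
[287. 193.]
side [ 19 131 224] [405.85421738 261.73672528]
[369. 188.]
[452. 253.]
[370. 323.]
[289. 240.]
```

Request:
{"op": "servo_tool", "data": {"plan": [{"dx": -10, "dy": -1, "dz": 0, "wx": 0, "wy": 0, "wz": 0}, {"dx": -20, "dy": -1, "dz": 0, "wx": 0, "wy": 0, "wz": 0}, {"dx": -28, "dy": -2, "dz": 0, "wx": 0, "wy": 0, "wz": 0}, {"dx": -32, "dy": -3, "dz": 0, "wx": 0, "wy": 0, "wz": 0}, {"dx": -32, "dy": -3, "dz": 0, "wx": 0, "wy": 0, "wz": 0}, {"dx": -32, "dy": -3, "dz": 0, "wx": 0, "wy": 0, "wz": 0}, {"dx": -28, "dy": -2, "dz": 0, "wx": 0, "wy": 0, "wz": 0}, {"dx": -19, "dy": -1, "dz": 0, "wx": 0, "wy": 0, "wz": 0}, {"dx": -10, "dy": 0, "dz": 0, "wx": 0, "wy": 0, "wz": 0}, {"dx": 0, "dy": 0, "dz": 0, "wx": 0, "wy": 0, "wz": 0}, {"dx": 0, "dy": 0, "dz": 0, "wx": 0, "wy": 0, "wz": 0}]}}

```text
time: 11.65
tool_pos: [0.5997, -0.0293, 0.2262]
tool_rot: [0.581, 0.814, 0.0, -0.001]
wrist_force: [0.7, 0.6, -7.6]
gripper_width: 0.0393
gripper_force: 30.0
```

```bash
python3 - <<'E'
from h import *
S=arm.state();print(S['tool_pos'],S['wrist_force'],S['time'])
w,i=shot('wrist','w7')
print(proj(i,[.636,-.258,.009]))
E
```

```text
[ 0.59970808 -0.02927176  0.22618093] [ 0.6860425   0.62533877 -7.62446125] 11.65
[290.06704898 334.53716642]
```

View pics/w7.png

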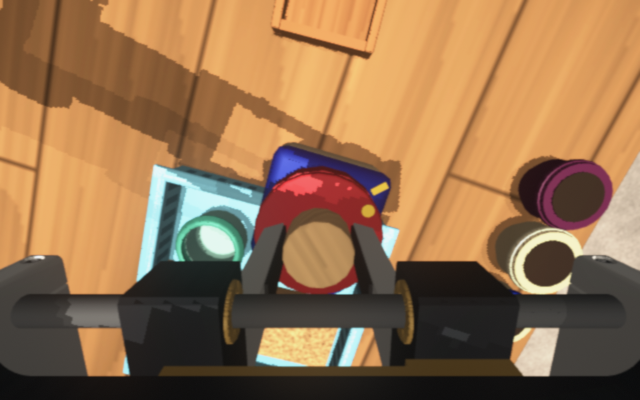

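The view shows the jar hanging, the dot at the bar (368,211)/(380,188), and cork at (300,345) behind the gripper. The fixed views are better for the basket, so I refine from the silhouette edges that show only the rim.

```bash
python3 - <<'E'
from h import *
th=np.radians(3.38);ex=np.array([np.cos(th),np.sin(th)]);ey=np.array([-ex[1],ex[0]])
c0=np.array([.567,-.197])
for n in('scene','side'):
    im,i=load(n+'0');h=cv2.cvtColor(np.ascontiguousarray(im),cv2.COLOR_RGB2HSV)
    m=cv2.inRange(h,(85,60,120),(105,255,255));nn,l,st,c=cv2.connectedComponentsWithStats(m);j=1+np.argmax(st[1:,4])
    q=np.argwhere(l==j)[:,::-1];P=np.array([ray(i,u,v,.06)[:2]-c0 for u,v in q])*1000
    a,b=P@ex,P@ey
    for lo in(-100,-50,0,50,100):
        sa=abs(a-lo)<12;sb=abs(b-lo)<12
        print(n,lo,'x edges',np.round([a[sb].min(),a[sb].max()],1),'y edges',np.round([b[sa].min(),b[sa].max()],1))
    m=cv2.inRange(h,(10,60,60),(25,200,255))
    P=np.array([ray(i,u,v,.009)[:2]-c0 for v in range(400) for u in range(640) if m[v,u]])*1000
    a,b=P@ex,P@ey;s=(abs(a-65)<61)&(abs(b+65)<61);a,b=a[s],b[s]
    for lo in(30,50,65,80,100):
        sa=abs(a-lo)<5;sb=abs(b+lo)<5;print('cork',lo,a[sb].min(),a[sb].max(),b[sa].min(),b[sa].max())
E
```

```text
scene -100 x edges [-135.3  146.8] y edges [-140.2  140.3]
scene -50 x edges [-135.1  146.6] y edges [-140.3  139.9]
scene 0 x edges [-135.2  146.7] y edges [-140.   139.2]
scene 50 x edges [-135.1  146.6] y edges [-139.8  139.4]
scene 100 x edges [-134.8  146.7] y edges [-139.9  140.2]
cork 30 4.493686642918759 91.63061951178062 -109.83372108623227 -7.221338050721068
cork 50 4.115591703883715 91.70775073471583 -109.59578042617261 -7.254348724264585
cork 65 4.52827936265747 91.74585870757444 -109.13387094826594 -6.766580017450952
cork 80 4.278202590093502 91.78366639617785 -109.21032870211468 -6.805078957141596Traceback (most recent call last):
  File "<stdin>", line 16, in <module>
    return umr_minimum(a, axis, None, out, keepdims, initial, where)
ValueError: zero-size array to reduction operation minimum which has no identity
```

```bash
python3 - <<'E'
from h import *
th=np.radians(3.38);ex=np.array([np.cos(th),np.sin(th)]);ey=np.array([-ex[1],ex[0]])
c0=np.array([.5725,-.197])
rows=[]
for n in('scene','side'):
    im,i=load(n+'0');h=cv2.cvtColor(np.ascontiguousarray(im),cv2.COLOR_RGB2HSV)
    m=cv2.inRange(h,(85,60,120),(105,255,255));nn,l,st,c=cv2.connectedComponentsWithStats(m);j=1+np.argmax(st[1:,4])
    q=np.argwhere(l==j)[:,::-1];P=np.array([ray(i,u,v,.06)[:2]-c0 for u,v in q])*1000
    a,b=P@ex,P@ey;print(n,a.min(),a.max(),b.min(),b.max())
    # rectified floor-plane view, 3 px per mm... 200mm window round cell
    N=390;g=np.linspace(-.0,.14,N);M=[]
    src=np.float32([[0,0],[.14,0],[.14,-.14],[0,-.14]]);px=np.float32([proj(i,[*(c0+s[0]*ex+s[1]*ey),.009]) for s in src])
    H=cv2.getPerspectiveTransform(px,np.float32([[0,0],[N,0],[N,N],[0,N]]));rows.append(cv2.warpPerspective(im,H,(N,N)))
cv2.imwrite('pics/rect.png',np.hstack(rows)[:,:,::-1])
E
```

```text
scene -140.75215326531304 141.3456011266875 -140.05164847928717 140.76824445190422
side -144.17446638508798 138.56369588826513 -141.91710813347348 140.28661231200903
```

View pics/rect.png

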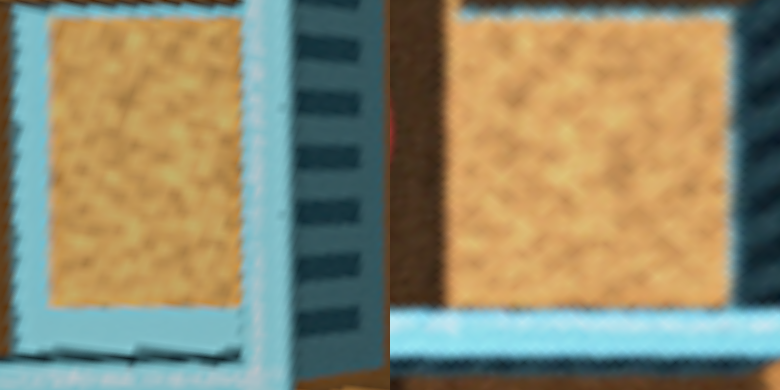

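Rectified, the pad edges give a centre near (0.646, -0.251), shifted a few mm inside its cell. I aim at (0.644, -0.254).

Request:
{"op": "servo_tool", "data": {"plan": [{"dx": -10, "dy": -1.6, "dz": 0, "wx": 0, "wy": 0, "wz": 0}, {"dx": -22, "dy": -3, "dz": 0, "wx": 0, "wy": 0, "wz": 0}, {"dx": -30, "dy": -4, "dz": 0, "wx": 0, "wy": 0, "wz": 0}, {"dx": -34, "dy": -4, "dz": 0, "wx": 0, "wy": 0, "wz": 0}, {"dx": -34, "dy": -4, "dz": 0, "wx": 0, "wy": 0, "wz": 0}, {"dx": -32, "dy": -4, "dz": 0, "wx": 0, "wy": 0, "wz": 0}, {"dx": -28, "dy": -4, "dz": 0, "wx": 0, "wy": 0, "wz": 0}, {"dx": -20, "dy": -3, "dz": 0, "wx": 0, "wy": 0, "wz": 0}, {"dx": -12, "dy": -2, "dz": 0, "wx": 0, "wy": 0, "wz": 0}, {"dx": -5, "dy": -1, "dz": 0, "wx": 0, "wy": 0, "wz": 0}, {"dx": 0, "dy": 0, "dz": 0, "wx": 0, "wy": 0, "wz": 0}, {"dx": 0, "dy": 0, "dz": 0, "wx": 0, "wy": 0, "wz": 0}]}}

```text
time: 13.2
tool_pos: [0.6444, -0.2538, 0.2264]
tool_rot: [0.581, 0.814, 0.0, -0.0]
wrist_force: [0.4, 0.6, -7.5]
gripper_width: 0.0394
gripper_force: 30.0
```

Request:
{"op": "servo_tool", "data": {"plan": [{"dx": 0, "dy": 0, "dz": 5, "wx": 0, "wy": 0, "wz": 0}, {"dx": 0, "dy": 0, "dz": 12, "wx": 0, "wy": 0, "wz": 0}, {"dx": 0, "dy": 0, "dz": 12, "wx": 0, "wy": 0, "wz": 0}, {"dx": 0, "dy": 0, "dz": 8, "wx": 0, "wy": 0, "wz": 0}, {"dx": 0, "dy": 0, "dz": 3, "wx": 0, "wy": 0, "wz": 0}, {"dx": 0, "dy": 0, "dz": 0, "wx": 0, "wy": 0, "wz": 0}]}}

```text
time: 13.95
tool_pos: [0.6445, -0.255, 0.1861]
tool_rot: [0.582, 0.813, 0.0, -0.0]
wrist_force: [-0.4, 0.3, -7.8]
gripper_width: 0.0398
gripper_force: 30.0
```

```bash
python3 - <<'E'
from h import *
S=arm.state();print(S['tool_pos'],S['wrist_force'],S['time'])
a,i=shot('scene','sc8');b,j=shot('side','sd8')
cv2.imwrite('pics/c8.png',np.hstack([cv2.resize(a[170:350,140:350],(400,343)),cv2.resize(b[150:330,280:490],(400,343))])[:,:,::-1])
E
```

```text
[ 0.64449798 -0.25500104  0.18605586] [-0.42982398  0.25574857 -7.7791885 ] 13.95
```

View pics/c8.png

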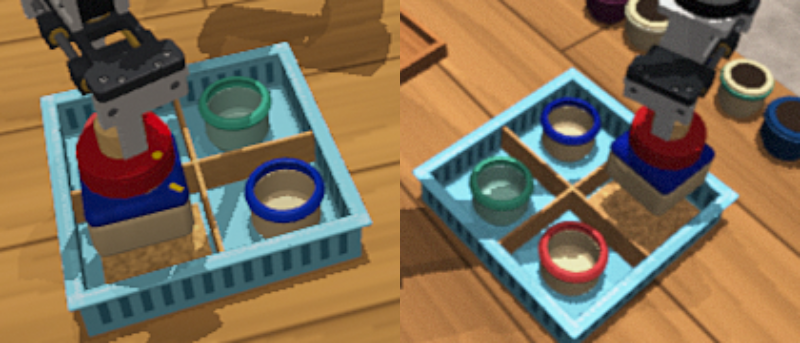

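The jar hangs centred over its cell, with the pots untouched. I have now viewed 11 pictures, one over the limit of 10, so I will view no more and go by force from here. I lower the jar.

Request:
{"op": "servo_tool", "data": {"plan": [{"dx": 0, "dy": 0, "dz": 6, "wx": 0, "wy": 0, "wz": 0}, {"dx": 0, "dy": 0, "dz": 12, "wx": 0, "wy": 0, "wz": 0}, {"dx": 0, "dy": 0, "dz": 13, "wx": 0, "wy": 0, "wz": 0}, {"dx": 0, "dy": 0, "dz": 12, "wx": 0, "wy": 0, "wz": 0}, {"dx": 0, "dy": 0, "dz": 9, "wx": 0, "wy": 0, "wz": 0}, {"dx": 0, "dy": 0, "dz": 6, "wx": 0, "wy": 0, "wz": 0}, {"dx": 0, "dy": 0, "dz": 4, "wx": 0, "wy": 0, "wz": 0}, {"dx": 0, "dy": 0, "dz": 2, "wx": 0, "wy": 0, "wz": 0}, {"dx": 0, "dy": 0, "dz": 0, "wx": 0, "wy": 0, "wz": 0}, {"dx": 0, "dy": 0, "dz": 0, "wx": 0, "wy": 0, "wz": 0}]}}

```text
time: 15.3
tool_pos: [0.6447, -0.2551, 0.1226]
tool_rot: [0.582, 0.813, 0.0, 0.0]
wrist_force: [0.5, 0.5, -7.6]
gripper_width: 0.0394
gripper_force: 30.0
```

Request:
{"op": "servo_tool", "data": {"plan": [{"dx": 0, "dy": 0, "dz": 1, "wx": 0, "wy": 0, "wz": 0}, {"dx": 0, "dy": 0, "dz": 1, "wx": 0, "wy": 0, "wz": 0}, {"dx": 0, "dy": 0, "dz": 1, "wx": 0, "wy": 0, "wz": 0}, {"dx": 0, "dy": 0, "dz": 0, "wx": 0, "wy": 0, "wz": 0}]}}

```text
time: 15.8
tool_pos: [0.6446, -0.255, 0.1194]
tool_rot: [0.582, 0.813, 0.0, 0.0]
wrist_force: [0.1, -0.3, -7.4]
gripper_width: 0.0395
gripper_force: 30.0
```

Request:
{"op": "servo_tool", "data": {"plan": [{"dx": 0, "dy": 0, "dz": 0.7, "wx": 0, "wy": 0, "wz": 0}, {"dx": 0, "dy": 0, "dz": 0.7, "wx": 0, "wy": 0, "wz": 0}, {"dx": 0, "dy": 0, "dz": 0, "wx": 0, "wy": 0, "wz": 0}]}}

```text
time: 16.18
tool_pos: [0.6449, -0.2551, 0.1188]
tool_rot: [0.582, 0.813, 0.0, 0.001]
wrist_force: [-0.8, 1.1, -1.4]
gripper_width: 0.0394
gripper_force: 30.0
```

Request:
{"op": "servo_tool", "data": {"plan": [{"dx": 0, "dy": 0, "dz": 0.5, "wx": 0, "wy": 0, "wz": 0}, {"dx": 0, "dy": 0, "dz": 0, "wx": 0, "wy": 0, "wz": 0}, {"dx": 0, "dy": 0, "dz": 0, "wx": 0, "wy": 0, "wz": 0}]}}

```text
time: 16.55
tool_pos: [0.6448, -0.255, 0.1176]
tool_rot: [0.582, 0.813, 0.0, 0.0]
wrist_force: [-0.3, 0.6, 0.2]
gripper_width: 0.0397
gripper_force: 30.0
```

```bash
python3 - <<'E'
from h import *
w,i=shot('wrist','w9');S=arm.state()
hsv=cv2.cvtColor(np.ascontiguousarray(w),cv2.COLOR_RGB2HSV);m=cv2.inRange(hsv,(20,140,90),(35,255,255));m[:,:340]=0;m[:,410:]=0;m[:150]=0;m[240:]=0
n,l,st,c=cv2.connectedComponentsWithStats(m);c0=S['tool_pos'][:2]
for k in range(1,n):
    if st[k,4]>8:
        for z in(.103,.071):
            p=ray(i,*c[k],z)[:2]-c0;print(c[k],z,np.degrees(np.arctan2(p[1],p[0])).round(1),np.hypot(*p).round(4))
E
```

```text
[379.27777778 188.62962963] 0.103 58.3 0.0477
[379.27777778 188.62962963] 0.071 47.1 0.0491
[367.72477064 210.59633028] 0.103 47.4 0.0346
[367.72477064 210.59633028] 0.071 30.1 0.0365
```

Request:
{"op": "servo_tool", "data": {"plan": [{"dx": 0, "dy": 0, "dz": 0, "wx": 0, "wy": 0, "wz": 0}, {"dx": 0, "dy": 0, "dz": 0, "wx": 0, "wy": 0, "wz": 0}, {"dx": 0, "dy": 0, "dz": 0, "wx": 0, "wy": 0, "wz": 0}, {"dx": 0, "dy": 0, "dz": -3, "wx": 0, "wy": 0, "wz": 0}, {"dx": 0, "dy": 0, "dz": -10, "wx": 0, "wy": 0, "wz": 0}, {"dx": 0, "dy": 0, "dz": -25, "wx": 0, "wy": 0, "wz": 0}, {"dx": 0, "dy": 0, "dz": -30, "wx": 0, "wy": 0, "wz": 0}, {"dx": 0, "dy": 0, "dz": -30, "wx": 0, "wy": 0, "wz": 0}, {"dx": 0, "dy": 0, "dz": -20, "wx": 0, "wy": 0, "wz": 0}, {"dx": 0, "dy": 0, "dz": 0, "wx": 0, "wy": 0, "wz": 0}, {"dx": 0, "dy": 0, "dz": 0, "wx": 0, "wy": 0, "wz": 0}], "grip": 80}}

```text
time: 17.98
tool_pos: [0.6441, -0.2548, 0.2347]
tool_rot: [0.582, 0.813, -0.0, -0.001]
wrist_force: [-0.9, -0.3, -0.6]
gripper_width: 0.0798
gripper_force: 0.0
```

```bash
python3 - <<'E'
from h import *
w,i=shot('wrist','w10');S=arm.state();print(S['tool_pos'],S['wrist_force'])
hsv=cv2.cvtColor(np.ascontiguousarray(w),cv2.COLOR_RGB2HSV);yy,xx=np.mgrid[:400,:640];u=proj(i,[.6447,-.255,.103]);near=(np.hypot(xx-u[0],yy-u[1])<75)
red=((cv2.inRange(hsv,(0,150,60),(8,255,255))|cv2.inRange(hsv,(168,150,60),(180,255,255)))>0)&near
hull=cv2.convexHull(np.argwhere(red)[:,::-1].astype(np.int32))[:,0]
P=np.array([ray(i,*q,.103)[:2] for q in hull]);print(cv2.minEnclosingCircle((P*1000).astype(np.float32)))
m=(cv2.inRange(hsv,(20,140,90),(35,255,255))>0)&near
n,l,st,c=cv2.connectedComponentsWithStats(m.astype(np.uint8))
for k in range(1,n):
    if st[k,4]>5:
        for z in(.103,.071):
            p=ray(i,*c[k],z)[:2]-[.6447,-.255];print(c[k],z,np.degrees(np.arctan2(p[1],p[0])).round(1),np.hypot(*p).round(4))
E
```

```text
[ 0.64391765 -0.25468724  0.23422295] [-0.46724222  0.30933313 -0.02396498]
((645.0436401367188, -254.60926818847656), 40.640480041503906)
[359.66666667 165.30769231] 0.103 54.1 0.0487
[359.66666667 165.30769231] 0.071 47.0 0.0499
[349.7027027  177.13513514] 0.103 47.4 0.0346
[349.7027027  177.13513514] 0.071 36.5 0.0354
```

The jar is on the pad with its dot at the bar, and the gripper is clear.

```bash
python3 -c "
from cell import arm
print(arm.hand_in())"
```

```text
the job is handed in; nothing more can be done
None
```

The lid is screwed home, with its dot within about 1° of the bar, and the jar stands on the cork pad about 4 mm from its measured centre. The job was handed in at about 18 s with no verdict returned; I viewed 11 pictures, one over the limit of 10.

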